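Start the anvil's recessed hold-down screw with the long T-key

TASK

Take the long T-handled key out of the wooden rack and, keeping it upright and without dropping it, lower it to the bottom of the deep round well on the anvil stand so that its fork straddles the screw's bar head. Then give the key a quarter turn clockwise (seen from above), keeping it upright so the thread does not cross, and leave it standing in the well.

Things in the scene. Friction and masses are not known exactly. Their poses are not given: they have to be found in the camera images.
- key: Long T-key, dark steel, 190 mm, 0.3-0.65 kg, upright in any of 3 holes (30 deep) of a wooden rack 36 mm high, by a T-key only 110 mm tall and a 125 mm knob-headed bar. Origin: centre of underside, 6 mm above bench; z up the 14 mm shank, x along the T. 34 mm discs at z 20-28 and 70-80; below, two prongs 20 long, 14 wide (x), at y +-10 to 15: their gap runs along x, in line with the T.
- handle (a point): Centre of the long T-key's handle, 178 mm above its underside: a flat bar 84 mm long (x, the T), 16 mm thick (y) and 24 mm high, centred on the shank. Pinch it across its thickness from above. Same axes as the key. The other tools in the rack stand 95 mm away.
- well (a point): Centre of the well's floor, 10 mm above the bench; the key's origin comes here. The well is an upright tube, 70 mm outside, 46 mm bore, 85 mm deep (mouth 95 mm above the bench), at one end of a fixed iron stand (plate 120 x 270 x 10 mm); a small anvil 97 mm high stands on the other end, 125 mm from the well. z up; y along the stand from anvil to well, x across it.
- screw (a joint): Turn of the screw at the well's bottom, rad: 0 at start, grows clockwise seen from above, stop at 2.4. Its head is a bar 34 mm long, 7 thick, 4-14 mm above the floor, lying along the well's x (across the stand): lower the key with its T that way (30 deg out still straddles). The fork has about 35 deg play, then the screw turns with it, stiffly (0.06 N m), sinks 1.6 mm per rad, and stays.
There are look-alikes about, which are no part of the job. What is shaped like the key but blue is not meant.

How it is judged:
By the outcome, as a careful person would: the job done as asked, in the order asked, and still so for the second after the job is handed in, with the robot touching nothing.
It also fails if it takes over 51 s, if anything falls off the work surface, if the arm or the gripper's body presses on something with over 40 N, if the wrist force passes 120 N, or if a joint passes its speed limit or range.

ROBOT

A 6-joint arm with a two-finger parallel gripper is mounted at the origin on the work surface. World frame = base frame: x ahead of the robot, y to its left, z up, the work surface at z = 0. Lengths are in m, angles in rad, forces in N, time in s.
With the tool pointing down it reaches from about 0.35 to 0.975 m from the base axis. Payload 4.9 kg.
Tool frame: the origin (TCP) lies at the very end of the fingers, on their centre line; the grasp point (between the pads) lies 19 mm behind it; z points along the fingers, x is the direction in which the jaws open and shut, and the axes are right-handed (so a half turn about z gives the same grasp; the last joint's range is limited). The gripper opens to 85 mm and grips with 20 to 120 N. Pads are 22 mm wide; open, the fingers measure 114 mm over their backs; the gripper's body (76 mm by 85 mm) begins 54 mm behind the grasp point. The pads swing forward as they close: fully open they stand 13 mm farther back than shut.
Start: joints at [1.009, 0.053, 1.613, -0, 1.476, -0.119], TCP at [0.268, 0.565, 0.206] pointing down, gripper open.
Joint ranges: [-3.01, 3.01], [-1.01, 2.22], [0.06, 2.58], [-1.02, 4.17], [0.09, 2.62], [-3.14, 3.14]. Speed limits (rad/s): [2.57, 2.57, 3.14, 3.14, 3.14, 3.14].

INTERFACE

Orientations are given as a rotation vector (axis times angle).
In Python, from station import ctrl, get_image, calibration, job gives the robot as it stands.
- The arm moves only by the tool jog_arm, never from a script. Its argument "deltas" is a list of rows, each a list of 3 entries, a list of its own where there are three numbers: the turn, a rotation vector about the tool's x, y, z in degrees, then the shift along the tool's x, y, z in m, then the finger opening in m, from 0 to 0.0854. In form: [[[ax, ay, az], [tx, ty, tz], gripper], ...]. A call has 1 to 12 rows; each row is the pose to reach, as a shift and turn from the pose commanded when the call began, along the tool's axes at that moment; what a row does not reach only later rows make up. A row lasts 1/12 s, in which the tool goes at most 41.7 mm and 7.16 degrees, less where a joint would pass 70% of its speed; a pose out of reach is approached as far as the arm can. A call with a gripper value outside its range is refused whole. The fingers move at their own pace and stop on an object; "squeeze" is the grip in N (left out, the last holds). Time passes only in rows, so rows that repeat a pose let the fingers close. It gives the time, the measured TCP pose, the force and the opening at its end, in the units of the state.
- ctrl.get_obs(): the state, without advancing time (a new reading comes with each control period).
- get_image(name): name is "scene" or "top" or "wrist"; returns the picture (480x640x3 uint8, red, green, blue); there is no depth.
- calibration(name): a dict with "mtx" (3x3 intrinsics, pixels), "origin" and "rotation" of the camera in the world; the wrist camera has in their place "tool_from_camera" (4x4, takes a point from camera to tool coordinates, whose origin is the TCP and whose axes are the tool frame's). Camera axes: x right, y up, looking along -z (the intrinsics and any distortion apply to the point x, -y, -z); pixel columns grow to the right and rows downward; lengths in m; the calibration is good to about 2 mm. The wrist camera is an equidistant fisheye: a pixel r from the principal point sees the ray r / f radians off the axis. A picture is of the moment at which its call begins: read the wrist's pose just before it. calibration takes no time and is no camera call.
- job.finish_job(): hands the job in, once; it reports no verdict.
The state is a dict: "t": time; "q": joint angles; "dq": joint speeds; "effort": joint torques, N m; "tool_pos": TCP position; "tool_rot": TCP orientation; "contact_force": force on the tool from outside, world axes, zero at the start; "wrist_torque": the same for the moment, N m; "opening": finger opening in m.
Only numpy, scipy, OpenCV 4.12 (cv2) and the standard library are available. Lean on these libraries where they do the work, as an engineer would, in place of code of your own. Each camera call takes 0.05 s, during which the arm holds its last target.

## Working session

There is one attempt and no reset: what is moved stays moved. The work goes in short steps, Python scripts to look and compute and a tool call to move; the robot and the scene stay as the last step left them, time stands still between calls to the robot, and variables do not carry over. Pictures are saved under pics/ and viewed, and the job is handed in when it is done.

Besides the shell and the picture viewer there is one more tool, called after "Emit:" by a JSON object that holds its "name" and its "arguments", one argument or row to a line. jog_arm: Moves the arm, as the interface text tells. Its arguments: {"type":"object","properties":{"deltas":{"type":"array","items":{"type":"array"}},"squeeze":{"type":"number"}},"required":["deltas"]}

```bash
ls; mkdir -p pics
python3 - <<'E'
from station import ctrl,get_image,calibration
import cv2
o=ctrl.get_obs();print(o)
for n in ["scene","top","wrist"]:
    cv2.imwrite(f"pics/{n}0.png",get_image(n)[:,:,::-1]);print(n,calibration(n))
E
```

```text
pics
{'t': 0.0, 'q': array([ 1.00905321e+00,  5.33557933e-02,  1.61428768e+00,  1.81849023e-05,
        1.47600722e+00, -1.18994906e-01]), 'dq': array([-0.00015675, -0.00023835,  0.00014858,  0.00088936,  0.00156182,
        0.0017122 ]), 'effort': array([-1.34609845e-04, -3.93706441e+01, -3.70163512e+01, -1.95957437e-04,
        7.59706367e-03,  5.73591990e-06]), 'tool_pos': array([0.2673959 , 0.56416637, 0.20496751]), 'tool_rot': array([ 2.65425905,  1.67900015, -0.00292932]), 'contact_force': array([-0.79032424,  0.47496629,  0.17155044]), 'wrist_torque': array([ 0.00360052, -0.04545993,  0.0071304 ]), 'opening': 0.08505873323932715}
scene {'mtx': array([[584.48943021,   0.        , 323.55313022],
       [  0.        , 584.48943021, 231.30593397],
       [  0.        ,   0.        ,   1.        ]]), 'origin': array([1.0931003 , 0.35891583, 0.97089229]), 'rotation': array([0.43815136, 0.65814968, 1.87793971])}
top {'mtx': array([[524.43942594,   0.        , 325.97116542],
       [  0.        , 524.43942594, 234.99012788],
       [  0.        ,   0.        ,   1.        ]]), 'origin': array([0.34313536, 0.09559841, 1.02276658]), 'rotation': array([ 0.14403787, -0.13954082, -1.57846644])}
wrist {'mtx': array([[371.64829954,   0.        , 318.24931181],
       [  0.        , 371.64829954, 232.20377552],
       [  0.        ,   0.        ,   1.        ]]), 'tool_from_camera': array([[ 9.99999737e-01, -5.73063654e-04, -4.43807779e-04,
         2.55023828e-04],
       [-6.86388258e-04, -9.45439747e-01, -3.25796276e-01,
        -8.34596052e-02],
       [-2.32891510e-04,  3.25796495e-01, -9.45439892e-01,
        -1.67502926e-01],
       [ 0.00000000e+00,  0.00000000e+00,  0.00000000e+00,
         1.00000000e+00]])}
```

View pics/scene0.png

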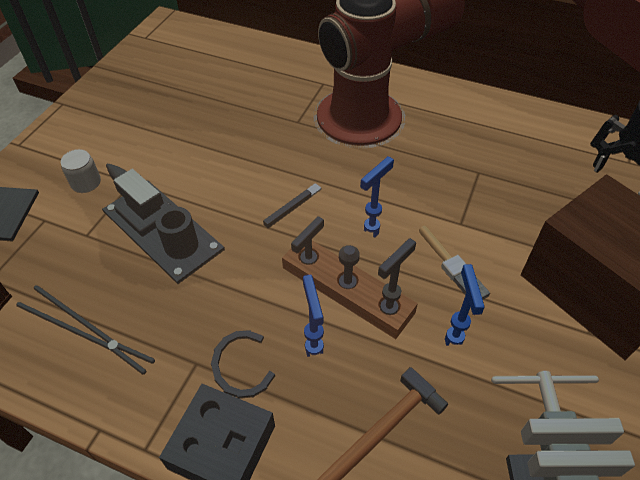

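View pics/top0.png

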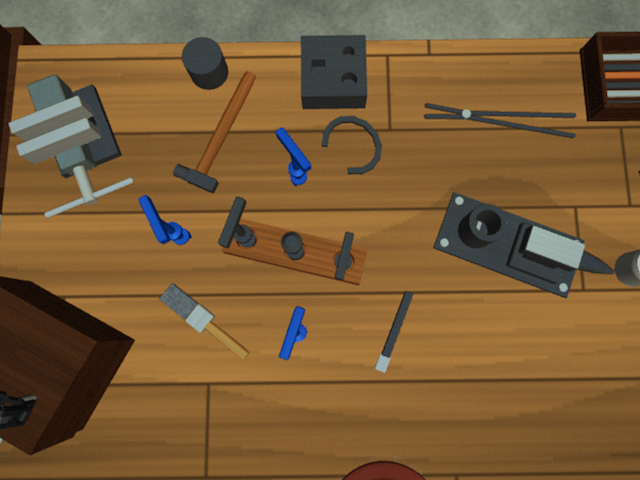

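View pics/wrist0.png

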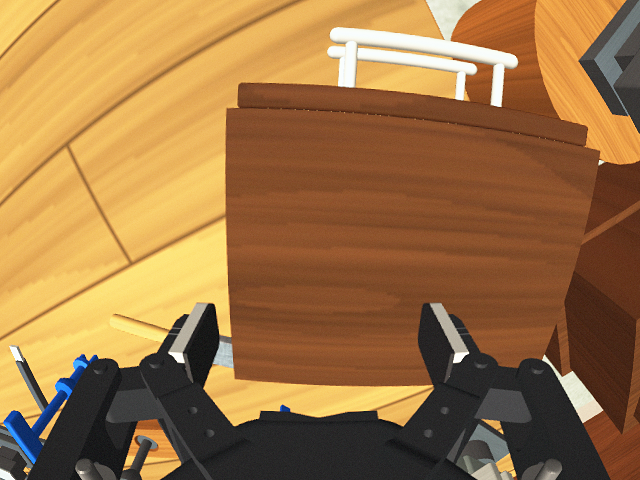

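The key candidates are all dark T-tools in the rack. In scene, (397,258) has two discs and is tall. (308,235) is the short T. (348,265) is the knob bar. The blue keys are at (315,315), (465,305) and (375,195). The dark tall one, at top (235,222), fits; enlarging to confirm.

```bash
cat > h.py <<'E'
import numpy as np,cv2
from scipy.spatial.transform import Rotation as R
from station import ctrl,get_image,calibration
def ray(n,p,pose=None):
    c=calibration(n);K=c['mtx']
    u=(p[0]-K[0,2])/K[0,0];v=(p[1]-K[1,2])/K[1,1]
    if n!='wrist':
        d=np.array([u,-v,-1.]);d/=np.linalg.norm(d)
        return np.array(c['origin']),R.from_rotvec(c['rotation']).apply(d)
    r=np.hypot(u,v);s=np.sin(r)/max(r,1e-9)
    d=np.array([u*s,-v*s,-np.cos(r)])
    T=c['tool_from_camera'];Rt=R.from_rotvec(pose[1])
    return np.array(pose[0])+Rt.apply(T[:3,3]),Rt.apply(T[:3,:3]@d)
def plane(n,p,z,pose=None):
    o,d=ray(n,p,pose);return o+d*(z-o[2])/d[2]
def tri(*rs):
    A=np.zeros((3,3));b=np.zeros(3)
    for o,d in rs:
        P=np.eye(3)-np.outer(d,d);A+=P;b+=P@o
    x=np.linalg.solve(A,b)
    return x,[float(np.linalg.norm((np.eye(3)-np.outer(d,d))@(x-o))) for o,d in rs]
def proj(n,X):
    c=calibration(n);K=c['mtx'];q=R.from_rotvec(c['rotation']).inv().apply(np.asarray(X)-c['origin'])
    return np.array([K[0,2]+K[0,0]*q[0]/-q[2],K[1,2]-K[1,1]*q[1]/-q[2]])
E
python3 - <<'E'
import cv2
t=cv2.imread('pics/top0.png');s=cv2.imread('pics/scene0.png')
def cr(i,x,y,w,h,n):
    cv2.imwrite(n,cv2.resize(i[y:y+h,x:x+w],None,fx=5,fy=5,interpolation=cv2.INTER_CUBIC))
cr(t,205,185,100,80,'pics/ct.png');cr(s,345,230,100,110,'pics/cs.png')
cr(t,425,180,160,120,'pics/cw.png')
cr(s,100,150,130,120,'pics/csw.png')
E
```

```text
(no output)
```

View pics/ct.png

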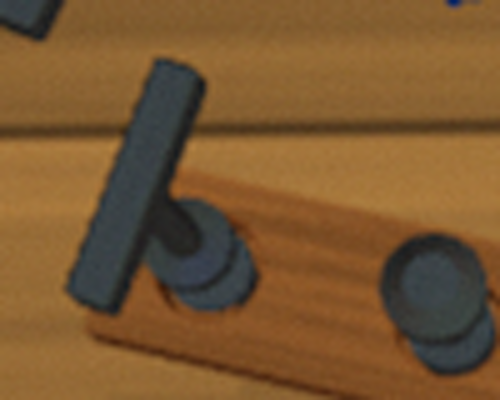

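View pics/cs.png

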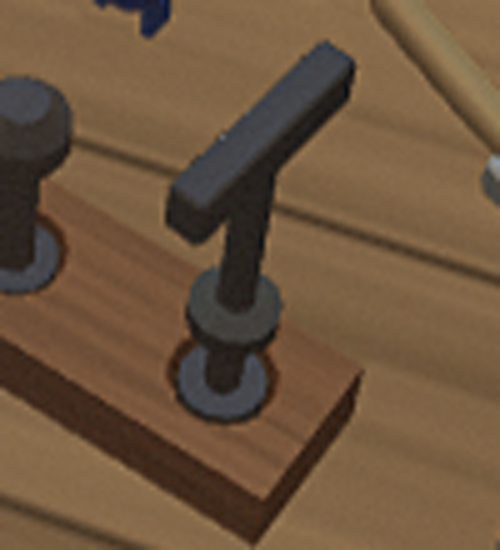

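View pics/cw.png

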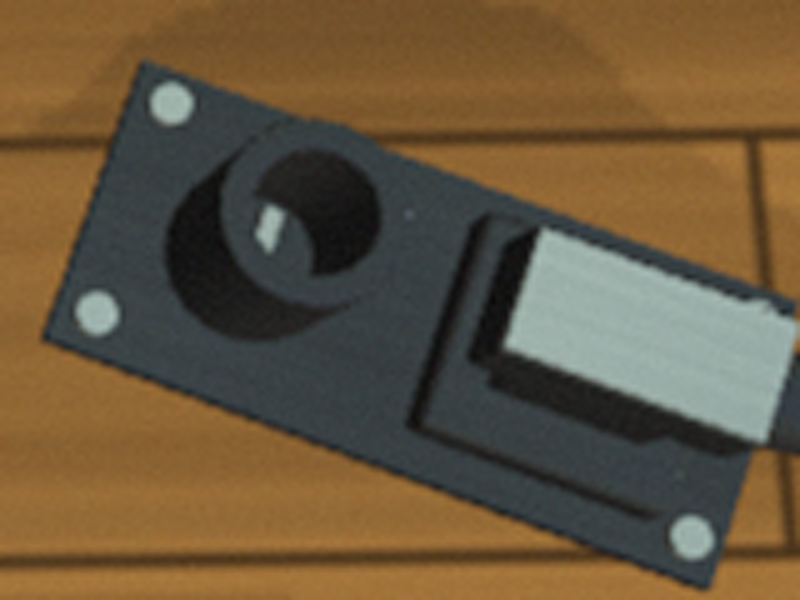

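View pics/csw.png

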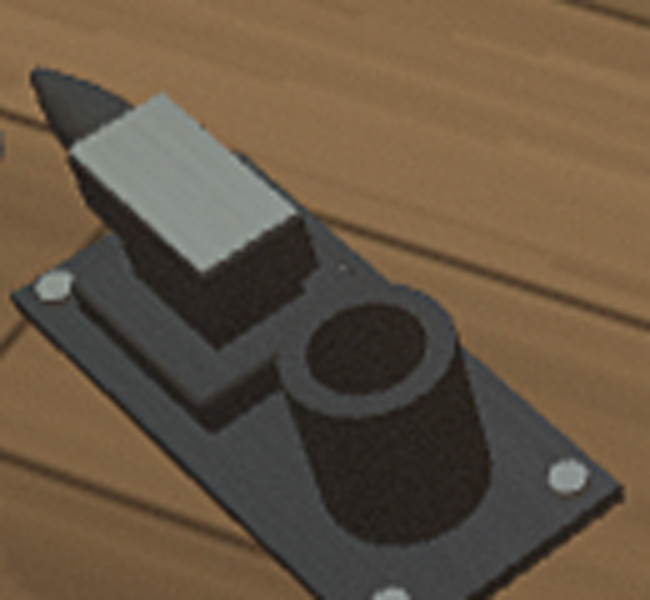

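Run:
```python
from h import *
a=lambda x,y:(205+x/5,185+y/5)
b=lambda x,y:(345+x/5,230+y/5)
cw=lambda x,y:(425+x/5,180+y/5)
cs=lambda x,y:(100+x/5,150+y/5)
print('handle',tri(ray('top',a(130,180)),ray('scene',b(263,124))))
for p in [(157,60),(192,70),(68,290),(105,302)]: print(plane('top',a(*p),.196))
print('scene')
for p in [(325,40),(353,62),(175,185),(205,208)]: print(plane('scene',b(*p),.196))
print('disc low top (z.034)',plane('scene',b(221,380),.034))
print('disc up top (z.086)',plane('scene',b(235,306),.086), plane('top',a(196,242),.086))
print('well',tri(ray('top',cw(317,214)),ray('scene',cs(366,350))),plane('top',cw(317,214),.095),plane('scene',cs(366,350),.095))
print('plate corners')
P=[plane('top',cw(*p),.01) for p in [(140,60),(42,340),(710,590)]]
print(P, [np.linalg.norm(P[i]-P[i+1]) for i in range(2)])
print('screw bar', plane('top',cw(275,205),.024),plane('top',cw(262,250),.024))
print([plane('scene',cs(*p),.01) for p in [(622,490),(12,295)]])
# plate-based well
```

```text
handle (array([0.51915951, 0.25135858, 0.19247298]), [0.0009235580318566641, 0.0009235580318565608])
[0.55842297 0.24184841 0.196     ]
[0.55492863 0.23041252 0.196     ]
[0.48298866 0.26892112 0.196     ]
[0.4789501 0.2569917 0.196    ]
scene
[0.48004725 0.2611014  0.196     ]
[0.48540824 0.27251809 0.196     ]
[0.55559775 0.2339835  0.196     ]
[0.56045108 0.24584676 0.196     ]
disc low top (z.034) [0.52049245 0.25265593 0.034     ]
disc up top (z.086) [0.52112017 0.25339522 0.086     ] [0.51870253 0.24584855 0.086     ]
well (array([ 0.53109192, -0.1957099 ,  0.09050633]), [0.0016919114380344914, 0.0016919114380345333]) [ 0.53085544 -0.19596915  0.095     ] [ 0.53377672 -0.19103497  0.095     ]
plate corners
[array([ 0.61149698, -0.15652375,  0.01      ]), array([ 0.49924065, -0.11204723,  0.01      ]), array([ 0.39905131, -0.36326587,  0.01      ])] [np.float64(0.1207461968574591), np.float64(0.2704601781047193)]
screw bar [ 0.54899738 -0.20222354  0.024     ] [ 0.53126912 -0.19604386  0.024     ]
[array([ 0.50377456, -0.10729825,  0.01      ]), array([ 0.51148931, -0.40293708,  0.01      ])]
```

```bash
cat >> h.py <<'E'
def goto(x,y,z,yaw):
    """delta from measured pose to tool-down pose with tool x at world angle yaw(deg)"""
    o=ctrl.get_obs();Rm=R.from_rotvec(o['tool_rot'])
    a=np.radians(yaw);X=np.array([np.cos(a),np.sin(a),0]);Z=np.array([0,0,-1.]);Y=np.cross(Z,X)
    Rg=R.from_matrix(np.array([X,Y,Z]).T)
    np.set_printoptions(precision=4,suppress=True)
    x0=Rm.as_matrix()[:,0]
    print('t',o['t'],'pos',o['tool_pos'],'yaw',np.degrees(np.arctan2(x0[1],x0[0])),'open',o['opening'],'F',o['contact_force'],'M',o['wrist_torque'])
    print('tool z',Rm.as_matrix()[:,2])
    print('turn',(Rm.inv()*Rg).as_rotvec(degrees=True),'shift',Rm.inv().apply(np.array([x,y,z])-o['tool_pos']))
E
python3 - <<'E'
from h import *
goto(.5195,.2515,.30,70.2)
for p in [(150,215),(280,132),(292,330)]: print(plane('top',p,.19))
print('chest',plane('top',(133,340),.15),plane('top',(20,280),.15),plane('scene',(608,178),.15),plane('scene',(523,275),.15))
E
```

```text
t 0.15 pos [0.2675 0.5643 0.2052] yaw 64.6310029902527 open 0.0855223096141318 F [ 0.4939 -0.4148  0.9737] M [-0.0162  0.0177  0.0587]
tool z [-0.0009 -0.0013 -1.    ]
turn [-0.0159  0.0899 -5.569 ] shift [-0.1748  0.3617 -0.0946]
[0.5316 0.3831 0.19  ]
[0.6712 0.1719 0.19  ]
[0.3447 0.152  0.19  ]
chest [0.3318 0.4146 0.15  ] [0.4323 0.6088 0.15  ] [0.1559 0.5657 0.15  ] [0.4467 0.4559 0.15  ]
```

Emit:
{"name": "jog_arm", "arguments": {
  "deltas": [
    [[0, 0, 0], [0, 0, -0.035], 0.085],
    [[0, 0, 0], [0, 0, -0.07], 0.085],
    [[0, 0, -1], [-0.017, 0.036, -0.08], 0.085],
    [[0, 0, -2], [-0.034, 0.07, -0.0946], 0.085],
    [[0, 0, -3], [-0.05, 0.104, -0.0946], 0.085],
    [[0, 0, -4], [-0.067, 0.139, -0.0946], 0.085],
    [[0, 0, -5], [-0.084, 0.174, -0.0946], 0.085],
    [[0, 0, -5.6], [-0.1, 0.208, -0.0946], 0.085],
    [[0, 0, -5.6], [-0.117, 0.242, -0.0946], 0.085],
    [[0, 0, -5.6], [-0.134, 0.277, -0.0946], 0.085],
    [[0, 0, -5.6], [-0.15, 0.311, -0.0946], 0.085],
    [[0, 0, -5.6], [-0.16, 0.33, -0.0946], 0.085]
  ]
}}

```text
t: 1.15
tool_pos: [0.4991, 0.2757, 0.3003]
tool_rot: [2.572, 1.803, -0.001]
contact_force: [0.6, 0.4, -0.6]
opening: 0.085
```

Emit:
{"name": "jog_arm", "arguments": {
  "deltas": [
    [[0, 0, 0], [-0.008, 0.016, 0], 0.085],
    [[0, 0, 0], [-0.0148, 0.0317, 0], 0.085],
    [[0, 0, 0], [-0.0148, 0.0317, 0], 0.085],
    [[0, 0, 0], [-0.0148, 0.0317, 0], 0.085]
  ]
}}

```text
t: 1.48
tool_pos: [0.5223, 0.2536, 0.3002]
tool_rot: [-2.571, -1.805, 0.002]
contact_force: [-0.4, -0.2, 0.3]
opening: 0.0852
```

Run:
```python
from h import *
goto(.5195,.2515,.30,70.2)
o=ctrl.get_obs();print(repr(o['tool_pos']),repr(o['tool_rot']))
cv2.imwrite('pics/w1.png',get_image('wrist')[:,:,::-1])
```

```text
t 1.4833 pos [0.5223 0.2536 0.3002] yaw 70.145528496116 open 0.08524050178333512 F [-0.4407 -0.1821  0.2927] M [-0.0127  0.048   0.0322]
tool z [-0.0013 -0.     -1.    ]
turn [-0.0692  0.0268 -0.0545] shift [-0.0029 -0.0019  0.0002]
array([0.5223, 0.2536, 0.3002]) array([-2.5706, -1.8048,  0.0017])
```

View pics/w1.png

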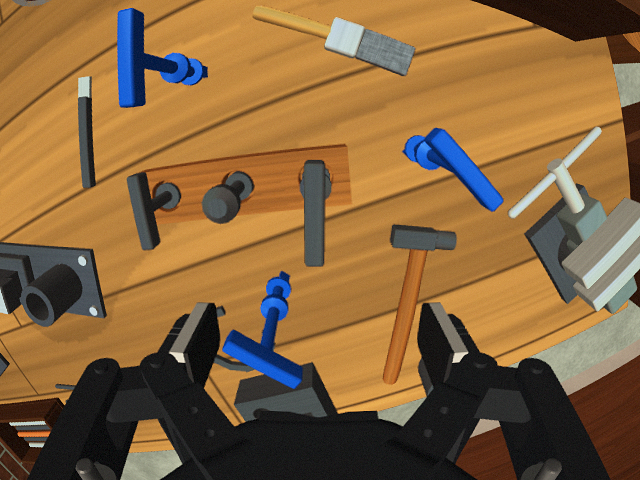

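Wrist view: the dark handle spans (303-325, 160-266), well between the fingers, with the rack behind it and the well's tube at (45,295).

Run:
```python
from h import *
i=cv2.imread('pics/w1.png');cv2.imwrite('pics/w1c.png',cv2.resize(i[140:290,260:380],None,fx=4,fy=4,interpolation=cv2.INTER_CUBIC))
cv2.imwrite('pics/w1d.png',cv2.resize(i[235:345,0:120],None,fx=5,fy=5,interpolation=cv2.INTER_CUBIC))
```

```text
(no output)
```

View pics/w1c.png

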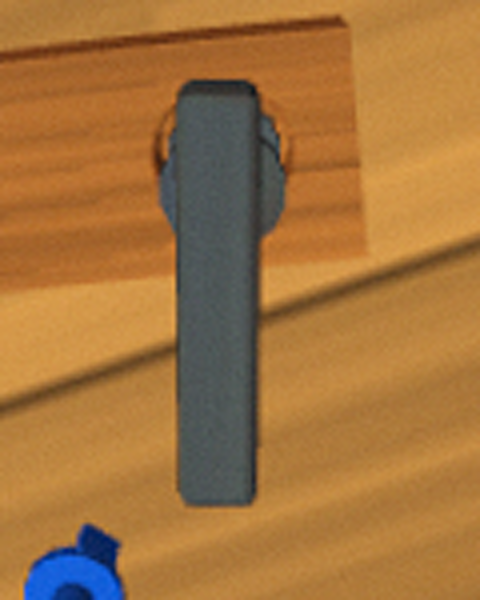

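View pics/w1d.png

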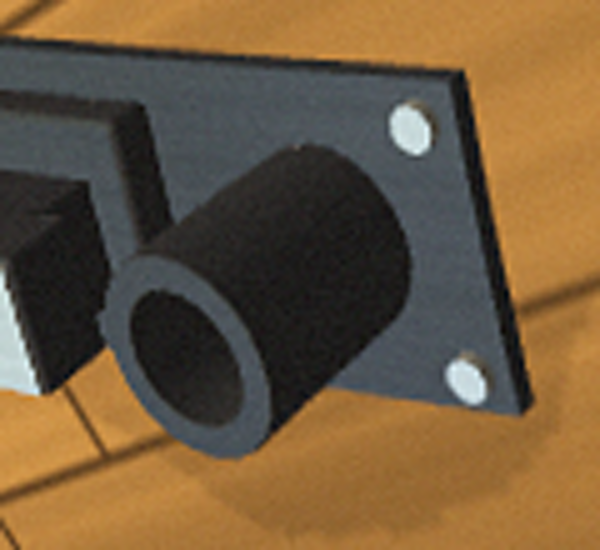

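Run:
```python
from h import *
pose=(np.array([0.5223,0.2536,0.3002]),np.array([-2.5706,-1.8048,0.0017]))
g=lambda x,y:(260+x/4,140+y/4)
C=[plane('wrist',g(*p),.196,pose) for p in [(180,94),(255,94),(181,505),(253,505)]]
for c in C: print(c)
print(np.mean(C,0)); a=(C[0]+C[1]-C[2]-C[3])/2;print(np.linalg.norm(a),np.degrees(np.arctan2(a[1],a[0])))
d=lambda x,y:(x/5,235+y/5)
for p in [(187,357)]: print('well',plane('wrist',d(*p),.095,pose))
print(proj('top',[.532,-.194,.095]))
```

```text
[0.4783135 0.2593766 0.196    ]
[0.48300312 0.27233965 0.196     ]
[0.55546072 0.23086511 0.196     ]
[0.56033693 0.244432   0.196     ]
[0.51927857 0.25175334 0.196     ]
0.08223063384874336 159.9369323288252
well [ 0.53292269 -0.19039921  0.095     ]
[487.26511247 222.19222012]
```

Emit:
{"name": "jog_arm", "arguments": {
  "deltas": [
    [[0, 0, 0], [-0.0028, -0.0022, 0.02], 0.07],
    [[0, 0, 0], [-0.0028, -0.0022, 0.045], 0.06],
    [[0, 0, 0], [-0.0028, -0.0022, 0.07], 0.055],
    [[0, 0, 0], [-0.0028, -0.0022, 0.095], 0.055],
    [[0, 0, 0], [-0.0028, -0.0022, 0.118], 0.055],
    [[0, 0, 0], [-0.0028, -0.0022, 0.136], 0.055],
    [[0, 0, 0], [-0.0028, -0.0022, 0.136], 0.05],
    [[0, 0, 0], [-0.0028, -0.0022, 0.136], 0.045]
  ]
}}

```text
t: 2.2
tool_pos: [0.5178, 0.2528, 0.1639]
tool_rot: [-2.568, -1.808, 0.004]
contact_force: [0.6, 0.6, 0.1]
opening: 0.0449
```

Run:
```python
from h import *
goto(.5193,.2517,.164,70.0)
o=ctrl.get_obs();print(repr(o['tool_pos']),repr(o['tool_rot']))
cv2.imwrite('pics/w2.png',get_image('wrist')[:,:,::-1])
```

```text
t 2.2 pos [0.5178 0.2528 0.1639] yaw 70.30764618401723 open 0.044948882809793866 F [0.6057 0.5564 0.0748] M [-0.0073 -0.0086  0.0355]
tool z [-0.0025 -0.0007 -1.    ]
turn [-0.1217  0.0847  0.3076] shift [-0.0005  0.0018 -0.0002]
array([0.5178, 0.2528, 0.1639]) array([-2.5679, -1.8083,  0.0038])
```

View pics/w2.png

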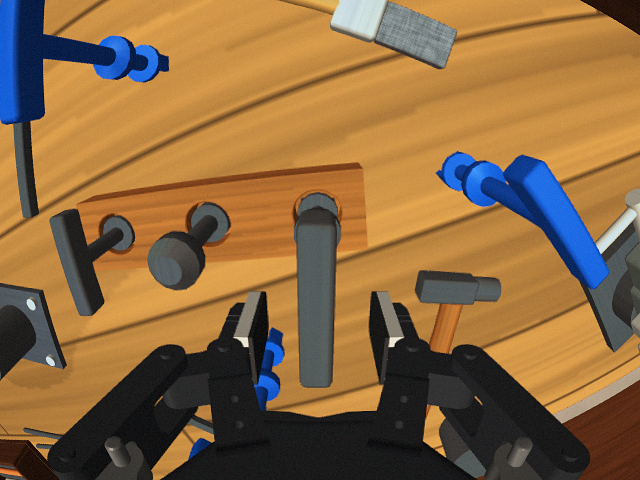

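Handle (300-333) sits centred between the pads. Closing.

Emit:
{"name": "jog_arm", "arguments": {
  "deltas": [
    [[0, 0, 0.3], [-0.0003, 0.0018, 0], 0.04],
    [[0, 0, 0.3], [-0.0003, 0.0018, 0], 0.03],
    [[0, 0, 0.3], [-0.0003, 0.0018, 0], 0.022],
    [[0, 0, 0.3], [-0.0003, 0.0018, 0], 0.018],
    [[0, 0, 0.3], [-0.0003, 0.0018, 0], 0.01],
    [[0, 0, 0.3], [-0.0003, 0.0018, 0], 0.0],
    [[0, 0, 0.3], [-0.0003, 0.0018, 0], 0.0],
    [[0, 0, 0.3], [-0.0003, 0.0018, 0], 0.0]
  ],
  "squeeze": 80
}}

```text
t: 2.92
tool_pos: [0.5215, 0.2514, 0.1661]
tool_rot: [2.574, 1.8, 0.003]
contact_force: [-0.6, -0.7, 4.9]
opening: 0.0126
```

Run:
```python
from h import *
goto(.5193,.2517,.320,70.0)
```

```text
t 2.9167 pos [0.5215 0.2514 0.1661] yaw 69.92500657820743 open 0.012616423073228428 F [-0.6363 -0.6848  4.9337] M [-0.107   0.0429 -0.0102]
tool z [ 0.002   0.0004 -1.    ]
turn [ 0.0995 -0.0629 -0.075 ] shift [-0.0003 -0.0019 -0.1539]
```

Run:
```python
from h import *
cv2.imwrite('pics/w3.png',get_image('wrist')[:,:,::-1])
s=get_image('scene')[:,:,::-1]
cv2.imwrite('pics/s3.png',cv2.resize(s[130:350,280:500],None,fx=2.7,fy=2.7,interpolation=cv2.INTER_CUBIC))
goto(.5193,.2517,.320,70.0)
```

```text
t 3.0167 pos [0.5216 0.2514 0.1661] yaw 69.92552197513498 open 0.012610722653133215 F [0.031  0.0002 5.5205] M [-0.1387  0.0682 -0.0016]
tool z [ 0.002   0.0004 -1.    ]
turn [ 0.1001 -0.0636 -0.0745] shift [-0.0003 -0.0019 -0.1539]
```

View pics/w3.png

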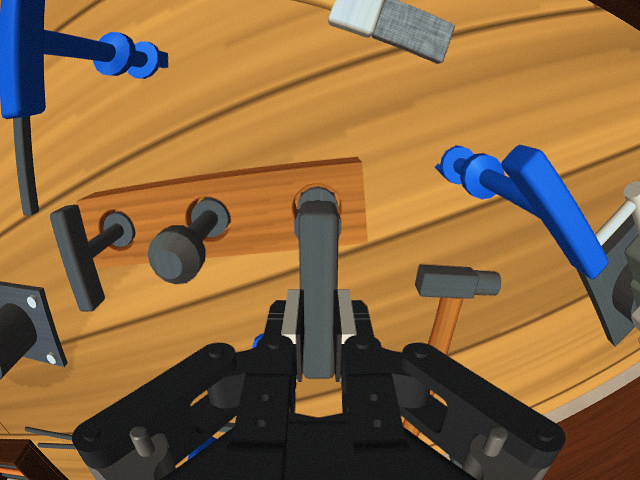

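View pics/s3.png

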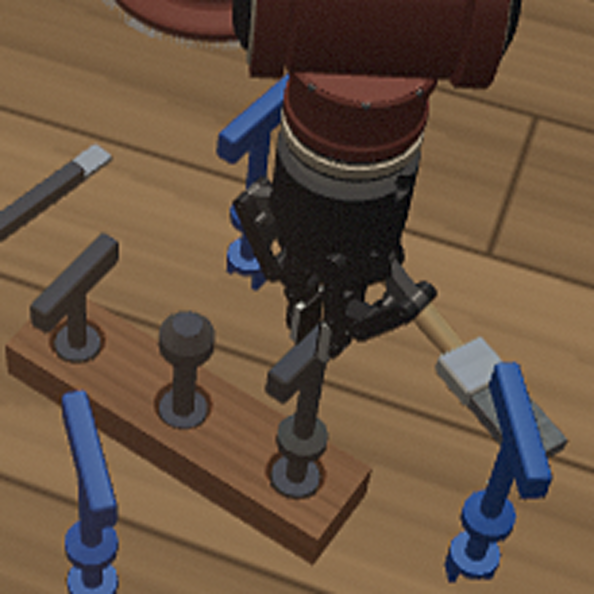

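Emit:
{"name": "jog_arm", "arguments": {
  "deltas": [
    [[0, 0, 0], [0, 0, -0.004], 0.0],
    [[0, 0, 0], [0, 0, -0.01], 0.0],
    [[0, 0, 0], [0, 0, -0.018], 0.0],
    [[0, 0, 0], [0, 0, -0.026], 0.0],
    [[0, 0, 0], [0, 0, -0.034], 0.0],
    [[0, 0, 0], [0, 0, -0.046], 0.0],
    [[0, 0, 0], [0, 0, -0.062], 0.0],
    [[0, 0, 0], [0, 0, -0.082], 0.0],
    [[0, 0, 0], [0, 0, -0.105], 0.0],
    [[0, 0, 0], [0, 0, -0.13], 0.0],
    [[0, 0, 0], [0, 0, -0.15], 0.0],
    [[0, 0, 0], [0, 0, -0.16], 0.0]
  ]
}}

```text
t: 4.02
tool_pos: [0.5218, 0.2517, 0.3298]
tool_rot: [2.573, 1.799, 0.009]
contact_force: [0.0, -1.0, -4.6]
opening: 0.0124
```

Run:
```python
from h import *
s=get_image('scene')[:,:,::-1]
cv2.imwrite('pics/s4.png',cv2.resize(s[50:350,250:550],None,fx=2,fy=2,interpolation=cv2.INTER_CUBIC))
cv2.imwrite('pics/t4.png',get_image('top')[:,:,::-1])
goto(.532,-.193,.320,69.0)
```

```text
t 4.1167 pos [0.5219 0.2517 0.3284] yaw 69.93414397130913 open 0.01269507448684603 F [ 1.1767 -0.2614 -5.5566] M [-0.035  -0.0824 -0.0078]
tool z [ 0.0055  0.0018 -1.    ]
turn [ 0.2599 -0.2091  0.9337] shift [-0.4143  0.162   0.0077]
```

View pics/s4.png

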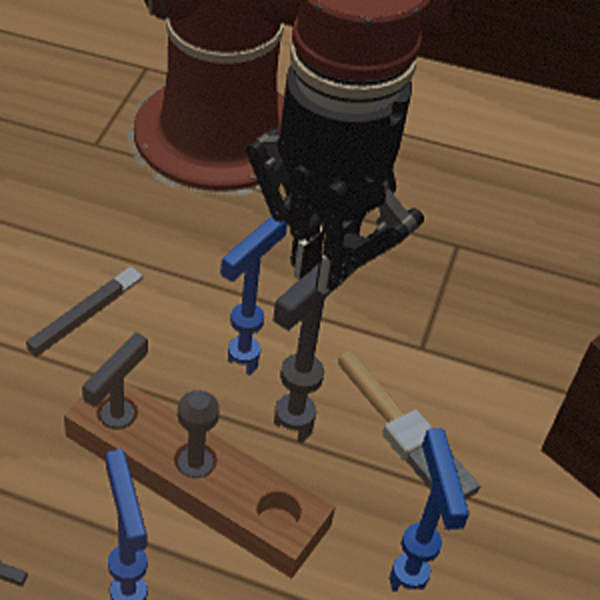

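View pics/t4.png

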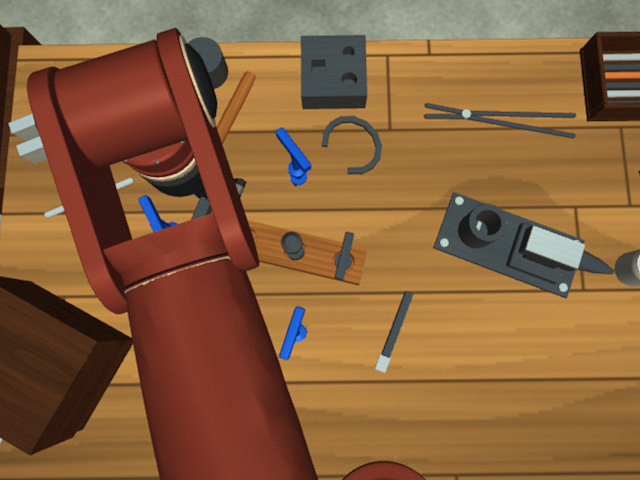

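Emit:
{"name": "jog_arm", "arguments": {
  "deltas": [
    [[0, 0, 0], [-0.008, 0.003, 0], 0.0],
    [[0, 0, 0.5], [-0.024, 0.01, 0], 0.0],
    [[0, 0, 1], [-0.045, 0.018, 0], 0.0],
    [[0, 0, 1.5], [-0.07, 0.027, 0], 0.0],
    [[0, 0, 2], [-0.095, 0.037, 0], 0.0],
    [[0, 0, 2.5], [-0.12, 0.047, 0], 0.0],
    [[0, 0, 3], [-0.145, 0.057, 0], 0.0],
    [[0, 0, 3.5], [-0.17, 0.067, 0], 0.0],
    [[0, 0, 4], [-0.195, 0.076, 0], 0.0],
    [[0, 0, 4.5], [-0.22, 0.086, 0], 0.0],
    [[0, 0, 5], [-0.24, 0.094, 0], 0.0],
    [[0, 0, 5.5], [-0.258, 0.101, 0], 0.0]
  ]
}}

```text
t: 5.12
tool_pos: [0.5258, -0.0277, 0.322]
tool_rot: [-2.657, -1.671, 0.006]
contact_force: [0.9, -0.7, -5.5]
opening: 0.0126
```

Run:
```python
from h import *
goto(.532,-.193,.320,63.0)
```

```text
t 5.1167 pos [ 0.5258 -0.0277  0.322 ] yaw 64.32823243015406 open 0.012565955801018183 F [ 0.8951 -0.701  -5.5217] M [-0.0205 -0.0248  0.0116]
tool z [-0.0045  0.0003 -1.    ]
turn [-0.2356  0.0997  1.328 ] shift [-0.1463  0.0773  0.0019]
```

Emit:
{"name": "jog_arm", "arguments": {
  "deltas": [
    [[0, 0, 0], [-0.016, 0.008, 0], 0.0],
    [[0, 0, 0.5], [-0.035, 0.018, 0], 0.0],
    [[0, 0, 1], [-0.055, 0.029, 0], 0.0],
    [[0, 0, 1.3], [-0.075, 0.04, 0], 0.0],
    [[0, 0, 1.3], [-0.095, 0.05, 0], 0.0],
    [[0, 0, 1.3], [-0.113, 0.06, 0], 0.0],
    [[0, 0, 1.3], [-0.128, 0.068, 0], 0.0],
    [[0, 0, 1.3], [-0.14, 0.074, 0], 0.0],
    [[0, 0, 1.3], [-0.146, 0.077, 0], 0.0],
    [[0, 0, 1.3], [-0.146, 0.077, 0], 0.0],
    [[0, 0, 1.3], [-0.146, 0.077, 0], 0.0],
    [[0, 0, 1.3], [-0.146, 0.077, 0], 0.0]
  ]
}}

```text
t: 6.12
tool_pos: [0.5335, -0.1898, 0.3245]
tool_rot: [-2.675, -1.645, -0.0]
contact_force: [0.1, 0.3, -5.4]
opening: 0.0126
```

Run:
```python
from h import *
goto(.532,-.193,.320,63.0)
o=ctrl.get_obs();np.set_printoptions(precision=5);print(o['tool_pos'],o['tool_rot'])
for n in ['scene','wrist','top']: cv2.imwrite(f'pics/{n}5.png',get_image(n)[:,:,::-1])
s=cv2.imread('pics/scene5.png')
cv2.imwrite('pics/s5.png',cv2.resize(s[60:300,60:300],None,fx=2.5,fy=2.5,interpolation=cv2.INTER_CUBIC))
```

```text
t 6.1167 pos [ 0.5335 -0.1898  0.3245] yaw 63.180582031825864 open 0.01261917283302521 F [ 0.1208  0.3143 -5.4321] M [-0.0194  0.0089  0.0037]
tool z [-0.0004  0.0008 -1.    ]
turn [-0.0408 -0.0329  0.1806] shift [-0.0036  0.0001  0.0045]
[ 0.5335  -0.18976  0.32452] [-2.67528 -1.64522 -0.00018]
```

View pics/s5.png

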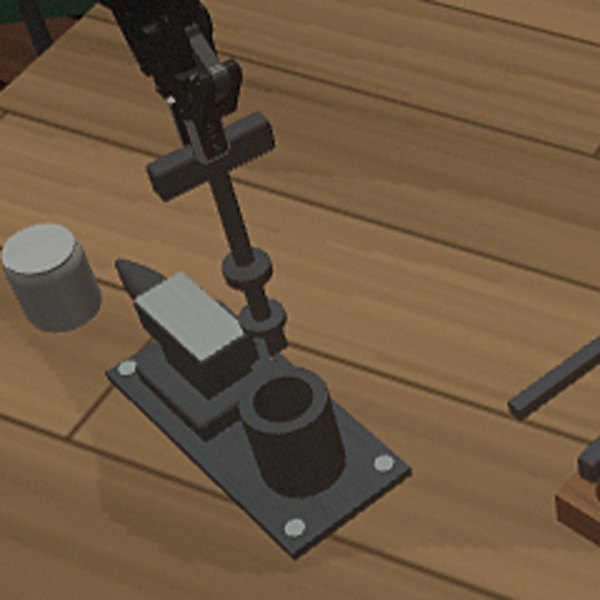

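View pics/wrist5.png

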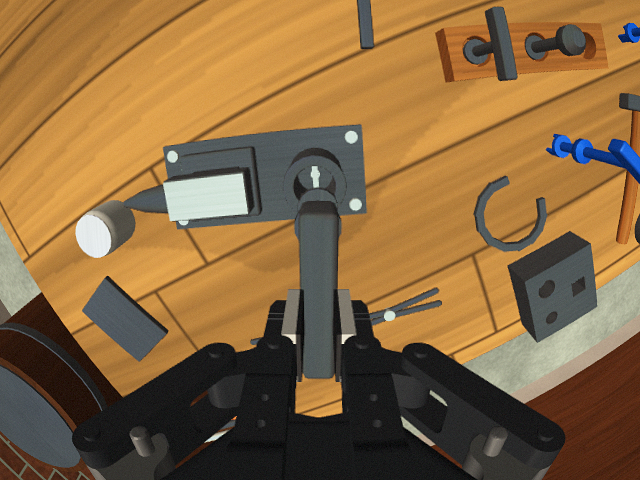

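View pics/top5.png

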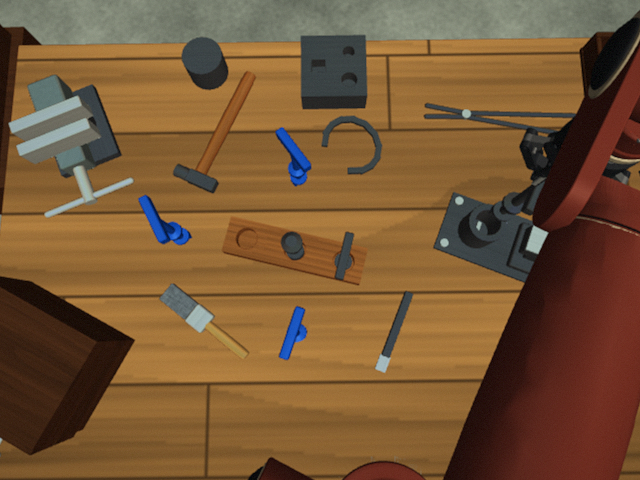

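Run:
```python
from h import *
i=cv2.imread('pics/wrist5.png');cv2.imwrite('pics/w5c.png',cv2.resize(i[140:240,260:380],None,fx=6,fy=6,interpolation=cv2.INTER_CUBIC))
i=cv2.imread('pics/scene5.png');cv2.imwrite('pics/s5c.png',cv2.resize(i[150:270,130:220],None,fx=5,fy=5,interpolation=cv2.INTER_CUBIC))
```

```text
(no output)
```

View pics/w5c.png

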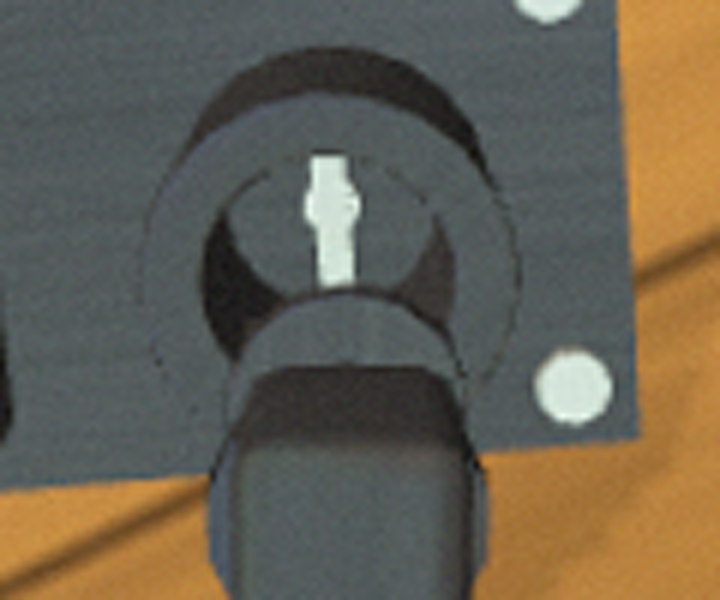

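View pics/s5c.png

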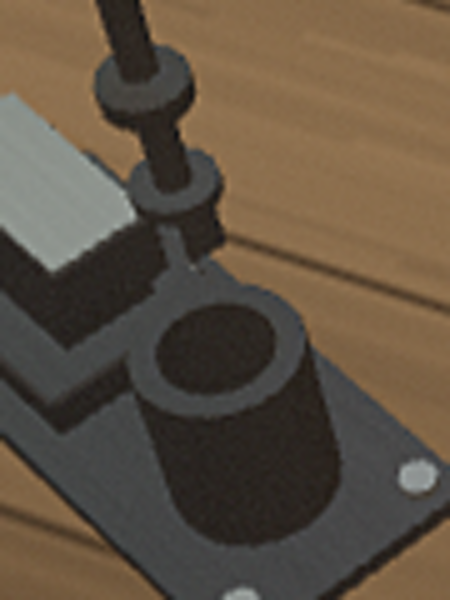

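Run:
```python
from h import *
pose=(np.array([ 0.5335,-0.18976,0.32452]),np.array([-2.67528,-1.64522,-0.00018]))
g=lambda x,y:(260+x/6,140+y/6)
s=lambda x,y:(130+x/5,150+y/5)
print('well',plane('wrist',g(330,276),.095,pose))
a=plane('wrist',g(330,157),.024,pose);b=plane('wrist',g(338,285),.024,pose);print('bar',(a+b)/2,np.linalg.norm(a-b),np.degrees(np.arctan2(*(a-b)[1::-1])))
for p in [(138,278),(522,278)]: print(plane('wrist',g(*p),.095,pose))
print('disc lo',plane('scene',s(177,181),.1924),'disc up',plane('scene',s(146,80),.2444),'mouth',plane('scene',s(215.5,348),.095))
```

```text
well [ 0.53212075 -0.19241186  0.095     ]
bar [ 0.5349147 -0.1934815  0.024    ] 0.027839858051773962 156.6332243030414
[ 0.51655901 -0.22371995  0.095     ]
[ 0.54809917 -0.16136745  0.095     ]
disc lo [ 0.53258937 -0.1853627   0.1924    ] disc up [ 0.53284215 -0.18494126  0.2444    ] mouth [ 0.53297762 -0.19175332  0.095     ]
```

Run:
```python
from h import *
goto(.534,-.1943,.275,63.0)
```

```text
t 6.2667 pos [ 0.5337 -0.1897  0.325 ] yaw 63.20492251441108 open 0.012490500657489936 F [-0.4515 -0.68   -5.0903] M [ 0.0518 -0.0263 -0.0543]
tool z [ 0.0003  0.0001 -1.    ]
turn [ 0.0121 -0.0121  0.2049] shift [-0.0039  0.0023  0.05  ]
```

Emit:
{"name": "jog_arm", "arguments": {
  "deltas": [
    [[0, 0, 0], [-0.002, 0.001, 0.005], 0.0],
    [[0, 0, 0], [-0.004, 0.0023, 0.015], 0.0],
    [[0, 0, 0], [-0.004, 0.0023, 0.027], 0.0],
    [[0, 0, 0], [-0.004, 0.0023, 0.038], 0.0],
    [[0, 0, 0], [-0.004, 0.0023, 0.046], 0.0],
    [[0, 0, 0], [-0.004, 0.0023, 0.05], 0.0],
    [[0, 0, 0], [-0.004, 0.0023, 0.05], 0.0],
    [[0, 0, 0], [-0.004, 0.0023, 0.05], 0.0],
    [[0, 0, 0], [-0.004, 0.0023, 0.05], 0.0]
  ]
}}

```text
t: 7.02
tool_pos: [0.5342, -0.1954, 0.2756]
tool_rot: [2.676, 1.644, 0.001]
contact_force: [-0.1, 0.6, -5.3]
opening: 0.013
```

Run:
```python
from h import *
goto(.534,-.1943,.275,63.0)
o=ctrl.get_obs();np.set_printoptions(precision=5);print(o['tool_pos'],o['tool_rot'])
i=get_image('wrist')[:,:,::-1];cv2.imwrite('pics/w6.png',cv2.resize(i[140:240,260:380],None,fx=5,fy=5,interpolation=cv2.INTER_CUBIC))
i=get_image('scene')[:,:,::-1];cv2.imwrite('pics/s6.png',cv2.resize(i[150:270,130:220],None,fx=5,fy=5,interpolation=cv2.INTER_CUBIC))
i=get_image('top')[:,:,::-1];cv2.imwrite('pics/t6.png',cv2.resize(i[150:270,430:570],None,fx=5,fy=5,interpolation=cv2.INTER_CUBIC))
```

```text
t 7.0167 pos [ 0.5342 -0.1954  0.2756] yaw 63.13009187787428 open 0.01302373720490848 F [-0.135   0.6309 -5.3004] M [-0.0319  0.0038  0.035 ]
tool z [ 0.0012 -0.0006 -1.    ]
turn [0.0753 0.     0.1301] shift [ 0.0009 -0.0006  0.0006]
[ 0.53415 -0.19539  0.27558] [2.67583 1.64393 0.00108]
```

View pics/w6.png

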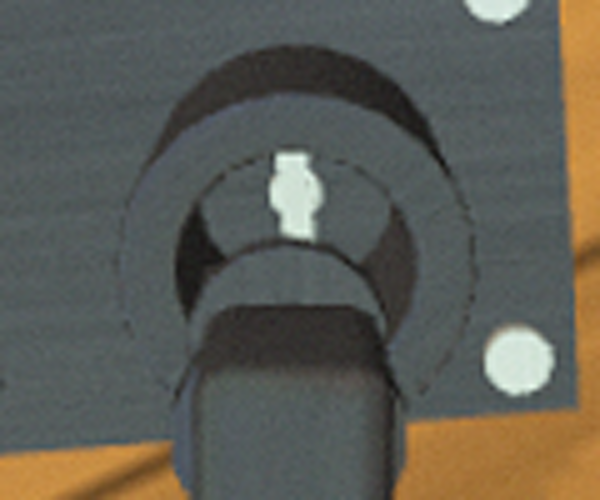

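View pics/s6.png

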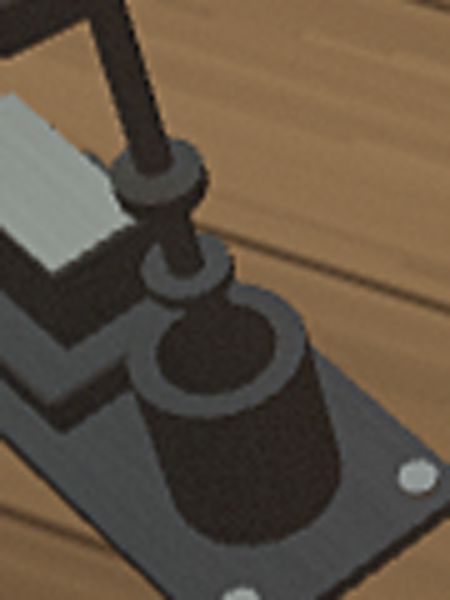

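View pics/t6.png

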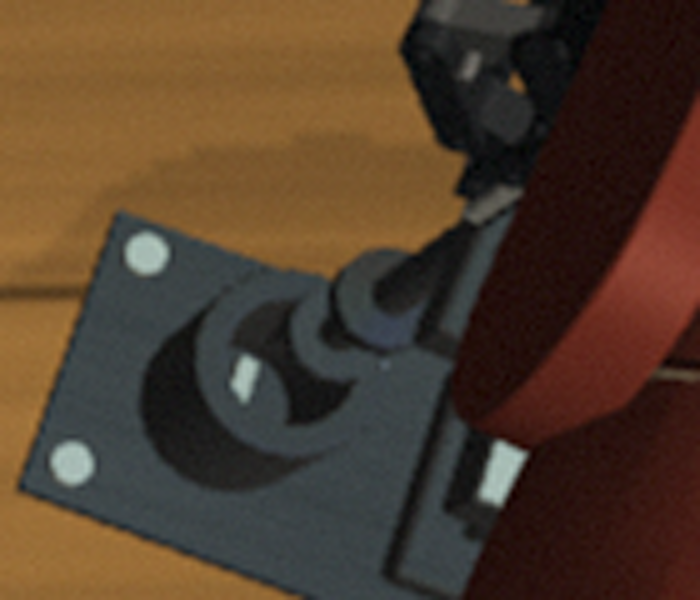

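Run:
```python
from h import *
s=lambda x,y:(130+x/5,150+y/5)
t=lambda x,y:(430+x/5,150+y/5)
pose=(np.array([ 0.53415,-0.19539,0.27558]),np.array([2.67583,1.64393,0.00108]))
w=lambda x,y:(260+x/5,140+y/5)
print('wr well',plane('wrist',w(297,262),.095,pose))
print('disc lo',plane('scene',s(188,262),.1435),'up',plane('scene',s(161,173),.1955))
print('TOP lo',plane('top',t(343,333),.1435),'up',plane('top',t(382,299),.1955),'mouth',plane('top',t(292,364),.095))
print([proj('top',[.53,-.195,z]) for z in (.095,.1435,.1955)])
```

```text
wr well [ 0.53156918 -0.19239163  0.095     ]
disc lo [ 0.53158688 -0.1932632   0.1435    ] up [ 0.53364052 -0.19069242  0.1955    ]
TOP lo [ 0.53165085 -0.1989067   0.1435    ] up [ 0.53156778 -0.19486846  0.1955    ] mouth [ 0.53085544 -0.19596915  0.095     ]
[array([487.89436468, 223.27141735]), array([496.38584698, 217.57101607]), array([506.55304152, 210.74569551])]
```

Emit:
{"name": "jog_arm", "arguments": {
  "deltas": [
    [[0, 0, 0], [0.0018, -0.001, 0.003], 0.0],
    [[0, 0, 0], [0.0018, -0.001, 0.01], 0.0],
    [[0, 0, 0], [0.0018, -0.001, 0.018], 0.0],
    [[0, 0, 0], [0.0018, -0.001, 0.027], 0.0],
    [[0, 0, 0], [0.0018, -0.001, 0.036], 0.0],
    [[0, 0, 0], [0.0018, -0.001, 0.045], 0.0],
    [[0, 0, 0], [0.0018, -0.001, 0.052], 0.0],
    [[0, 0, 0], [0.0018, -0.001, 0.055], 0.0],
    [[0, 0, 0], [0.0018, -0.001, 0.055], 0.0]
  ]
}}

```text
t: 7.92
tool_pos: [0.5331, -0.1929, 0.2182]
tool_rot: [-2.675, -1.643, 0.002]
contact_force: [0.4, -0.4, -5.1]
opening: 0.0126
```

Run:
```python
from h import *
goto(.5341,-.1934,.180,63.0)
i=get_image('wrist')[:,:,::-1];cv2.imwrite('pics/w7.png',cv2.resize(i[140:240,260:380],None,fx=5,fy=5,interpolation=cv2.INTER_CUBIC))
i=get_image('scene')[:,:,::-1];cv2.imwrite('pics/s7.png',cv2.resize(i[150:270,130:220],None,fx=5,fy=5,interpolation=cv2.INTER_CUBIC))
```

```text
t 7.9167 pos [ 0.5331 -0.1929  0.2182] yaw 63.1273822662505 open 0.012578657331661072 F [ 0.3839 -0.438  -5.0926] M [ 0.0629 -0.0193  0.0455]
tool z [-0.0022  0.0011 -1.    ]
turn [-0.1386  0.0024  0.1274] shift [-0.      0.0012  0.0382]
```

View pics/w7.png

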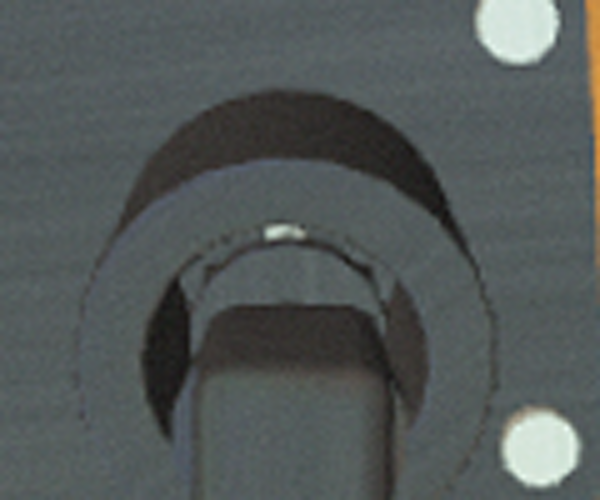

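View pics/s7.png

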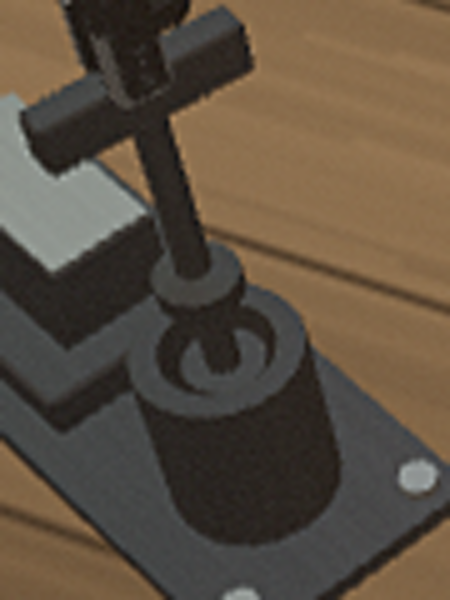

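The lower disc is inside the bore, nearly central, and there is no contact force. Lowering on.

Emit:
{"name": "jog_arm", "arguments": {
  "deltas": [
    [[0, 0, 0], [0, 0.001, 0.006], 0.0],
    [[0, 0, 0], [0, 0.001, 0.013], 0.0],
    [[0, 0, 0], [0, 0.001, 0.02], 0.0],
    [[0, 0, 0], [0, 0.001, 0.026], 0.0],
    [[0, 0, 0], [0, 0.001, 0.031], 0.0],
    [[0, 0, 0], [0, 0.001, 0.035], 0.0],
    [[0, 0, 0], [0, 0.001, 0.037], 0.0],
    [[0, 0, 0], [0, 0.001, 0.038], 0.0],
    [[0, 0, 0], [0, 0.001, 0.038], 0.0]
  ]
}}

```text
t: 8.77
tool_pos: [0.5346, -0.1936, 0.1817]
tool_rot: [-2.677, -1.644, 0.0]
contact_force: [0.6, -0.4, -5.8]
opening: 0.0127
```

Run:
```python
from h import *
goto(.5341,-.1934,.1705,63.0)
```

```text
t 8.7667 pos [ 0.5346 -0.1936  0.1817] yaw 63.129267142679524 open 0.012745251394860706 F [ 0.5668 -0.4324 -5.7593] M [-0.0367  0.02    0.0221]
tool z [-0.0002  0.     -1.    ]
turn [-0.0095  0.0021  0.1293] shift [-0.     -0.0005  0.0112]
```

Emit:
{"name": "jog_arm", "arguments": {
  "deltas": [
    [[0, 0, 0], [0, 0, 0.002], 0.0],
    [[0, 0, 0], [0, 0, 0.004], 0.0],
    [[0, 0, 0], [0, 0, 0.006], 0.0],
    [[0, 0, 0], [0, 0, 0.0075], 0.0],
    [[0, 0, 0], [0, 0, 0.009], 0.0],
    [[0, 0, 0], [0, 0, 0.009], 0.0]
  ]
}}

```text
t: 9.27
tool_pos: [0.5344, -0.1935, 0.1723]
tool_rot: [-2.676, -1.644, 0.001]
contact_force: [0.4, 0.6, -4.4]
opening: 0.0125
```

Emit:
{"name": "jog_arm", "arguments": {
  "deltas": [
    [[0, 0, 0], [0, 0, 0.001], 0.0],
    [[0, 0, 0], [0, 0, 0.002], 0.0],
    [[0, 0, 0], [0, 0, 0.002], 0.0]
  ]
}}

```text
t: 9.52
tool_pos: [0.5346, -0.1936, 0.1706]
tool_rot: [-2.677, -1.644, 0.0]
contact_force: [0.5, 0.8, -5.0]
opening: 0.0123
```

Run:
```python
from h import *
goto(.5341,-.1934,.1705,63.0)
```

```text
t 9.5167 pos [ 0.5346 -0.1936  0.1706] yaw 63.13054816554886 open 0.012318081458265068 F [ 0.4613  0.8317 -5.0206] M [-0.0338 -0.0171  0.0073]
tool z [-0.0002  0.0001 -1.    ]
turn [-0.0146 -0.0003  0.1305] shift [-0.0001 -0.0005  0.0001]
```

Emit:
{"name": "jog_arm", "arguments": {
  "deltas": [
    [[0, 0, 0], [0, 0, 0.0005], 0.0],
    [[0, 0, 0], [0, 0, 0.001], 0.0],
    [[0, 0, 0], [0, 0, 0.001], 0.0]
  ]
}}

```text
t: 9.77
tool_pos: [0.5349, -0.1938, 0.1703]
tool_rot: [2.676, 1.644, 0.001]
contact_force: [0.1, -0.5, -3.8]
opening: 0.0128
```

Emit:
{"name": "jog_arm", "arguments": {
  "deltas": [
    [[0, 0, 0], [0, 0, 0.0005], 0.0],
    [[0, 0, 0], [0, 0, 0.001], 0.0],
    [[0, 0, 0], [0, 0, 0.001], 0.0]
  ]
}}

```text
t: 10.02
tool_pos: [0.5354, -0.1941, 0.1702]
tool_rot: [2.675, 1.643, 0.002]
contact_force: [-0.6, -0.8, 1.7]
opening: 0.0124
```

Emit:
{"name": "jog_arm", "arguments": {
  "deltas": [
    [[0, 0, 0], [0, 0, 0.0005], 0.0],
    [[0, 0, 0], [0, 0, 0.001], 0.0],
    [[0, 0, 0], [0, 0, 0.001], 0.0]
  ]
}}

```text
t: 10.27
tool_pos: [0.5358, -0.1944, 0.1701]
tool_rot: [2.674, 1.643, 0.003]
contact_force: [-0.4, -0.7, 5.7]
opening: 0.0126
```

Contact at z≈0.170, exactly the predicted floor height, so the fork is down past the bar. I'll unload slightly and turn clockwise, keeping the key's axis fixed.

Emit:
{"name": "jog_arm", "arguments": {
  "deltas": [
    [[0, 0, 0], [0, 0, -0.001], 0.0],
    [[0, 0, 2], [0, 0, -0.0018], 0.0],
    [[0, 0, 6], [-0.0002, 0, -0.0018], 0.0],
    [[0, 0, 10], [-0.0004, 0, -0.0018], 0.0],
    [[0, 0, 14], [-0.0005, 0, -0.0018], 0.0],
    [[0, 0, 18], [-0.0007, -0.0001, -0.0018], 0.0],
    [[0, 0, 22], [-0.0008, -0.0002, -0.0018], 0.0],
    [[0, 0, 26], [-0.001, -0.0002, -0.0018], 0.0],
    [[0, 0, 30], [-0.0011, -0.0003, -0.0018], 0.0],
    [[0, 0, 34], [-0.0012, -0.0004, -0.0018], 0.0],
    [[0, 0, 38], [-0.0014, -0.0005, -0.0018], 0.0],
    [[0, 0, 40], [-0.0014, -0.0005, -0.0018], 0.0]
  ]
}}

```text
t: 11.27
tool_pos: [0.5337, -0.1949, 0.1702]
tool_rot: [3.078, 0.626, 0.0]
contact_force: [-0.6, -0.4, 2.5]
opening: 0.0126
```

Run:
```python
from h import *
goto(.5335,-.1925,.1703,-34)
```

```text
t 11.2667 pos [ 0.5337 -0.1949  0.1702] yaw 22.98648739659083 open 0.012615828028267296 F [-0.5583 -0.4146  2.4858] M [-0.0976  0.2063  0.1473]
tool z [ 0.0003 -0.0007 -1.    ]
turn [ 0.0394 -0.0247 56.9865] shift [ 0.0008 -0.0023 -0.0001]
```

Emit:
{"name": "jog_arm", "arguments": {
  "deltas": [
    [[0, 0, 4], [-0.0002, 0, 0], 0.0],
    [[0, 0, 9], [-0.0003, 0, 0], 0.0],
    [[0, 0, 14], [-0.0005, -0.0001, 0], 0.0],
    [[0, 0, 19], [-0.0007, -0.0001, 0], 0.0],
    [[0, 0, 24], [-0.0009, -0.0002, 0], 0.0],
    [[0, 0, 29], [-0.0011, -0.0003, 0], 0.0],
    [[0, 0, 34], [-0.0012, -0.0004, 0], 0.0],
    [[0, 0, 39], [-0.0014, -0.0005, 0], 0.0],
    [[0, 0, 44], [-0.0015, -0.0006, 0], 0.0],
    [[0, 0, 49], [-0.0017, -0.0008, 0], 0.0],
    [[0, 0, 54], [-0.0018, -0.0009, 0], 0.0],
    [[0, 0, 58], [-0.0019, -0.001, 0], 0.0]
  ]
}}

```text
t: 12.27
tool_pos: [0.5316, -0.1943, 0.1702]
tool_rot: [-2.995, 0.947, -0.001]
contact_force: [-1.5, 0.9, 2.8]
opening: 0.0129
```

Run:
```python
from h import *
goto(.5335,-.1925,.1703,-34)
for n in ['scene','wrist','top']: cv2.imwrite(f'pics/{n}8.png',get_image(n)[:,:,::-1])
s=cv2.imread('pics/scene8.png')
cv2.imwrite('pics/s8.png',cv2.resize(s[130:270,100:240],None,fx=4,fy=4,interpolation=cv2.INTER_CUBIC))
```

```text
t 12.2667 pos [ 0.5316 -0.1943  0.1702] yaw -35.07749668273681 open 0.01291446501901846 F [-1.4558  0.8999  2.7822] M [0.1221 0.1499 0.1446]
tool z [ 0.0005  0.0002 -1.    ]
turn [-0.0223 -0.016  -1.0775] shift [ 0.0005 -0.0026 -0.0001]
```

View pics/s8.png

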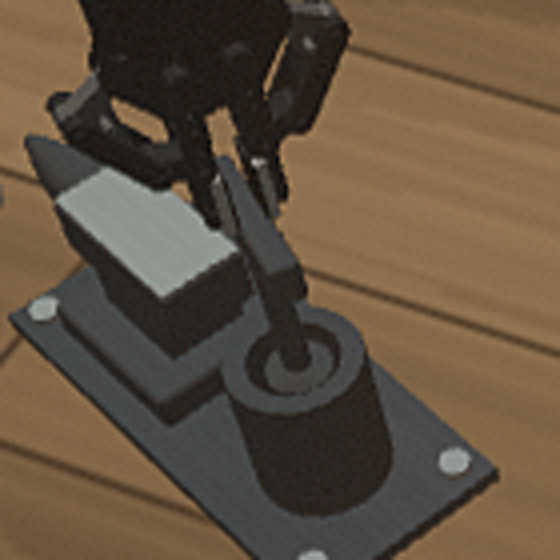

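View pics/wrist8.png

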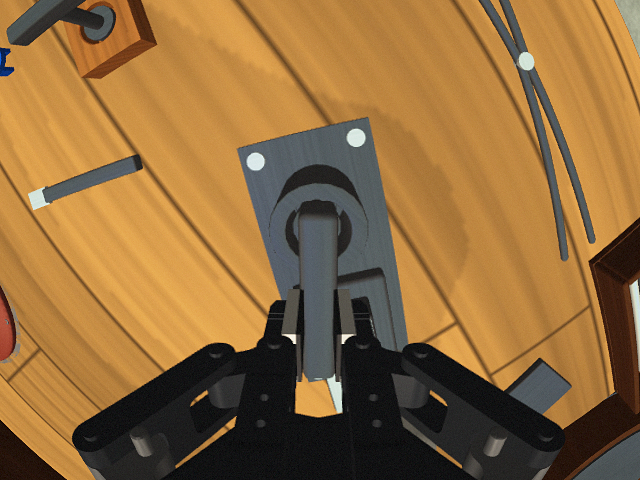

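Emit:
{"name": "jog_arm", "arguments": {
  "deltas": [
    [[0, 0, -0.5], [0, 0, -0.0004], 0.0],
    [[0, 0, -0.5], [0, 0, -0.0004], 0.0]
  ],
  "squeeze": 20
}}

```text
t: 12.58
tool_pos: [0.5315, -0.1944, 0.1702]
tool_rot: [-3.002, 0.926, -0.0]
contact_force: [-1.6, 0.1, 3.3]
opening: 0.0123
```

Emit:
{"name": "jog_arm", "arguments": {
  "deltas": [
    [[0, 0, 0], [0, 0, 0], 0.014],
    [[0, 0, 0], [0, 0, 0], 0.017],
    [[0, 0, 0], [0, 0, 0], 0.02],
    [[0, 0, 0], [0, 0, 0], 0.024],
    [[0, 0, 0], [0, 0, 0], 0.028],
    [[0, 0, 0], [0, 0, 0], 0.034],
    [[0, 0, 0], [0, 0, 0], 0.04]
  ]
}}

```text
t: 13.17
tool_pos: [0.5314, -0.1945, 0.1699]
tool_rot: [3.001, -0.928, -0.0]
contact_force: [0.3, -0.6, -0.6]
opening: 0.0399
```

Run:
```python
from h import *
goto(.5335,-.1925,.3,-34)
i=get_image('wrist')[:,:,::-1];cv2.imwrite('pics/w9.png',i)
i=get_image('scene')[:,:,::-1];cv2.imwrite('pics/s9.png',cv2.resize(i[130:270,100:240],None,fx=4,fy=4,interpolation=cv2.INTER_CUBIC))
```

```text
t 13.1667 pos [ 0.5314 -0.1945  0.1699] yaw -34.37008327609971 open 0.03986326110479459 F [ 0.327  -0.6057 -0.6304] M [ 0.0158  0.0105 -0.0227]
tool z [-0.0001  0.     -1.    ]
turn [ 0.0037  0.0068 -0.3701] shift [ 0.0006 -0.0028 -0.1301]
```

View pics/w9.png

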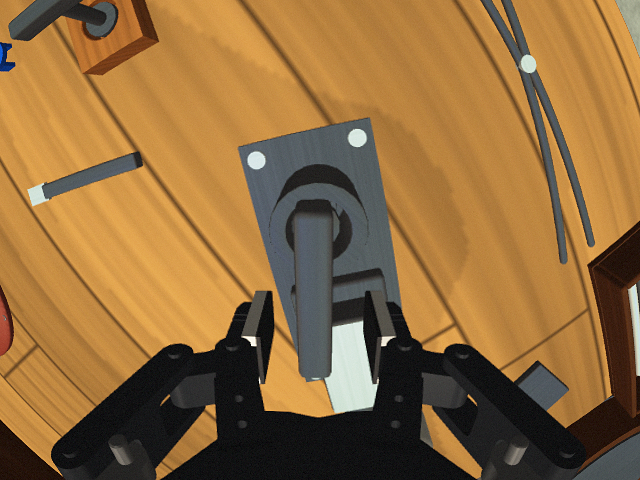

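View pics/s9.png

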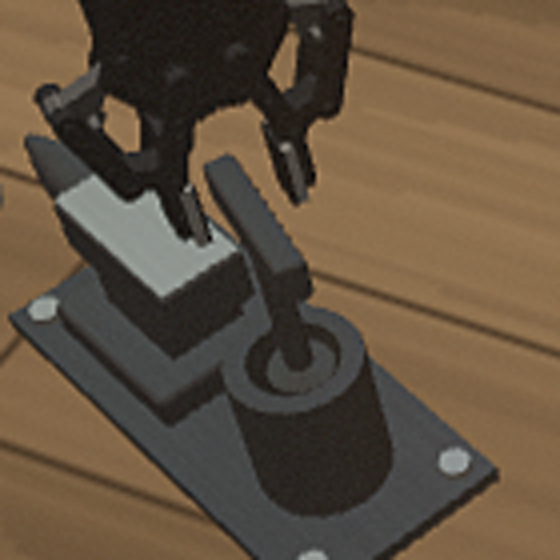

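Emit:
{"name": "jog_arm", "arguments": {
  "deltas": [
    [[0, 0, 0], [0, 0, -0.006], 0.045],
    [[0, 0, 0], [0, 0, -0.018], 0.045],
    [[0, 0, 0], [0, 0, -0.034], 0.045],
    [[0, 0, 0], [0, 0, -0.055], 0.045],
    [[0, 0, 0], [0, 0, -0.08], 0.045],
    [[0, 0, 0], [0, 0, -0.105], 0.045],
    [[0, 0, 0], [0, 0, -0.125], 0.045],
    [[0, 0, 0], [0, 0, -0.14], 0.045],
    [[0, 0, 0], [0, 0, -0.15], 0.045],
    [[0, 0, 0], [0, 0, -0.15], 0.045]
  ]
}}

```text
t: 14.1
tool_pos: [0.5323, -0.1949, 0.3235]
tool_rot: [3.0, -0.928, 0.008]
contact_force: [-0.6, 0.8, 0.3]
opening: 0.0451
```

Run:
```python
from h import *
goto(.5335,-.1925,.3,-34)
o=ctrl.get_obs();np.set_printoptions(precision=5);print(o['tool_pos'],o['tool_rot'])
i=get_image('wrist')[:,:,::-1];cv2.imwrite('pics/w10.png',i)
i=get_image('scene')[:,:,::-1];cv2.imwrite('pics/s10.png',cv2.resize(i[130:270,100:240],None,fx=4,fy=4,interpolation=cv2.INTER_CUBIC))
```

```text
t 14.1 pos [ 0.5323 -0.1949  0.3235] yaw -34.371269655554435 open 0.04512360850832872 F [-0.5765  0.7608  0.2869] M [-0.0115  0.0088 -0.021 ]
tool z [ 0.0045 -0.0023 -1.    ]
turn [-0.0354 -0.2895 -0.3712] shift [-0.0005 -0.0027  0.0235]
[ 0.53234 -0.19494  0.3235 ] [ 3.00047 -0.92797  0.00787]
```

View pics/w10.png

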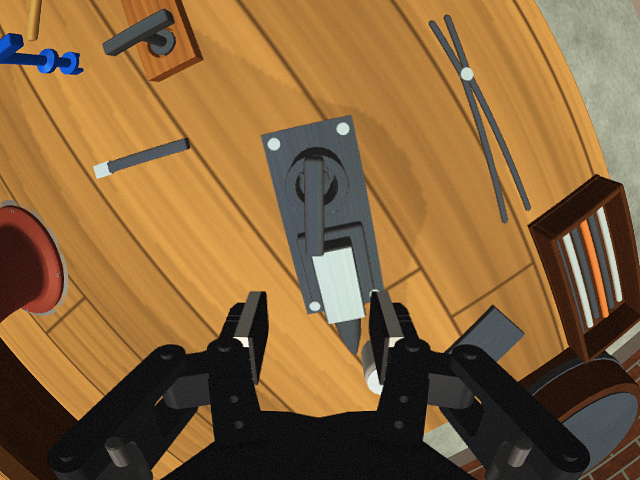

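View pics/s10.png

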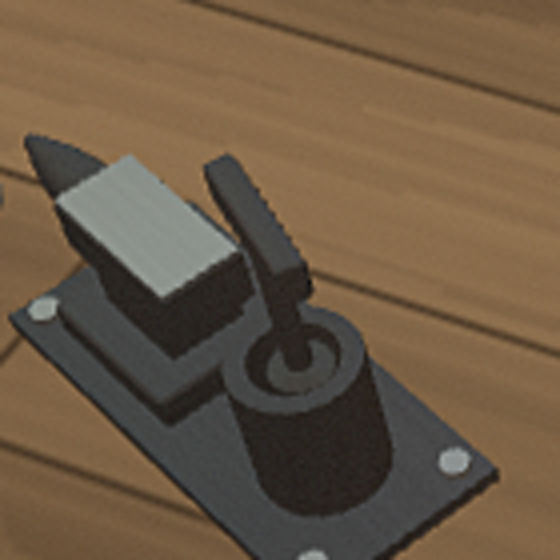

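Run:
```python
from h import *
pose=(np.array([0.53234,-0.19494,0.3235]),np.array([3.00047,-0.92797,0.00787]))
i=cv2.imread('pics/w10.png');cv2.imwrite('pics/w10c.png',cv2.resize(i[140:265,265:370],None,fx=4.5,fy=4.5,interpolation=cv2.INTER_CUBIC))
```

```text
(no output)
```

View pics/w10c.png

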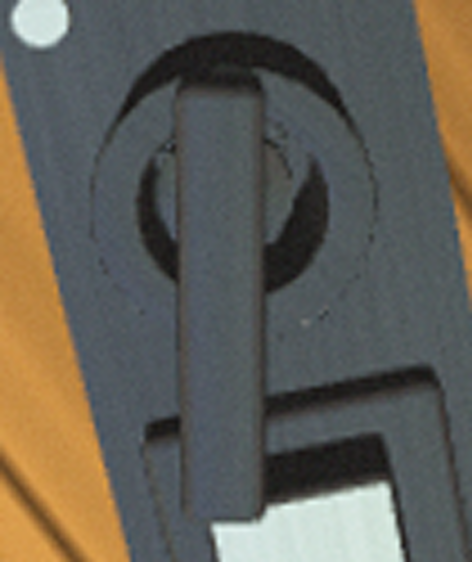

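Run:
```python
from h import *
pose=(np.array([0.53234,-0.19494,0.3235]),np.array([3.00047,-0.92797,0.00787]))
g=lambda x,y:(265+x/4.5,140+y/4.5)
C=[plane('wrist',g(*p),.200,pose) for p in [(180,88),(263,93),(186,518),(262,518)]]
m=np.mean(C,0);a=(C[2]+C[3]-C[0]-C[1])/2;print(m,np.linalg.norm(a),np.degrees(np.arctan2(a[1],a[0])))
print('well',plane('wrist',g(233,205),.095,pose),'disc up',plane('wrist',g(224,180),.09,pose))
```

```text
[ 0.53302522 -0.19065332  0.2       ] 0.08045371264354376 -124.17481751243089
well [ 0.53332045 -0.19362261  0.095     ] disc up [ 0.53444792 -0.18810059  0.09      ]
```

```bash
python3 -c "
from station import job
print(job.finish_job())"
```

```text
the job is handed in; nothing more can be done
None
```

I took the dark long T-key out of the rack, carried it upright to the well and lowered it to the floor. I then turned it clockwise, released it, lifted clear and handed the job in at about 14 s; no verdict came back.

- **Seating:** contact came at a tool height of 0.170 m, the height predicted for the key's underside on the well floor. I take that as the fork being down over the bar.
- **Turn:** the last wrist picture puts the handle about 97° clockwise from where I lowered it. The turning resistance rose partway through, so the fork was driving the screw. I estimate the screw turned about 65–70°, but I could not see the screw itself.
- **Upright:** after release the handle's centre was about 3 mm from the well's axis, roughly a 1° lean, and the gripper was clear.
- **Forces:** the force readings between moves stayed under about 6 N.
- **Disagreements:**
  - The cameras differed by up to about 5 mm on positions. I averaged them and compared the key and the well within the same view.
  - The gripper read about 12.5 mm on a 16 mm handle. The hold was secure, so I put that down to finger flex.

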